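Fit a spring nut into the bench rail

TASK

Take the spring nut with the orange wing out of the tray and put it down into the slot of the bench rail between the rod clamp and the blue stop, with its wing along the slot; press it down and turn it a quarter turn so that it springs up and its grooves catch the rail's lips, wing square across the rail. Then slide it along the rail until its black collar touches the blue stop, and let go of it. Leave the stop where it is set, and leave the two tip boxes in the tray and everything else that stands about where it is.

Things in the scene. Friction and masses are not known exactly. Their poses are not given: they have to be found in the camera images.
- nut: Spring nut, loose, about 90 g, 52 mm high, at the start upright on the tray floor between the two tip boxes. Origin: centre of its underside; z up its stem; x along nut and wing. Foot: steel nut 39 (x) x 17 (y) mm, z 0 to 9; top face has two grooves across it, x = +-9.5 to +-15.5, floor at z = 6. Stem 12 mm in diameter. A half turn gives the same part; it may be twisted either way.
- nut_grip (a point): Centre of the nut's bright orange wing grip, on the stem's axis, 40 mm above the nut's origin; turns with the nut. The wing is 36 (nut x) x 12 (nut y) x 24 mm high (z 28 to 52 of the nut) with flat sides.
- collar_mid (a point): Centre of the nut's black round collar, 40 mm in diameter, 6 mm thick, that slides up and down on the stem. A spring holds it at z 10 to 16 of the nut; it can be pushed up at most 11.5 mm (2.8 N to start, 6 to 7 N at the end). In the rail the collar rests on the rail's top (so at z 30 to 36 there) and pulls the nut up against the lips from below.
- rail: Aluminium channel rail fixed on the worktop, 360 (x) x 50 (y) x 30 mm high, ends capped. Origin: centre of its underside; x along the rail towards the blue stop; z up. Slot 22 mm wide in its top along y = 0, over a cavity 44 mm wide with floor at z = 3. The slot's lips are turned down: edges 3 mm thick (y = +-11 to +-14) that reach down to z = 23.
- slot_mid (a point): Middle of the slot's mouth, 30 mm above the rail's origin, axes as the rail. The nut passes with its x along the slot; with its origin below z = 14 of the rail (10 is good) it turns under the lips; turned 90 degrees and let go it springs up until its origin is at z = 17, lip edges in its grooves. So caught it slides along the rail when pushed with about 4 to 10 N, best at the collar.
- rod_top (a point): Top of an upright steel rod, 12 mm in diameter, 120 mm above the worktop, at x = -150 mm of the rail, in a fixed dark clamp block that covers rail x = -168 to -132, up to 54 mm above the worktop (collar of the rod to 60). An obstacle.
- stop_face (a point): On the blue stop, 30 (x) x 50 (y) x 22 mm with a black knob (top 64 mm above the worktop), clamped on the rail (holds about 60 N) with this face at rail x = 75 to 135 mm. Point: middle of the lower edge of its face towards the rod, level with the rail's top; axes as the rail, x into the stop. The collar touches when the nut's axis is 20 mm before the face.
- tray: Shallow grey parts tray, fixed, 196 (x) x 256 (y) mm, rim 14 mm high, floor 3 mm thick. Origin: centre of its underside, on the worktop.
- orange_box: Orange tip box, loose, 100 (x) x 64 (y) mm, its top 38 mm above the worktop, in the tray on its -y side. Origin: 15 mm below the centre of its underside. Bystander: leave it.
- pink_box: Pink tip box, loose, 126 (x) x 82 (y) x 66 mm high, in the tray on its +y side; the gap between the two boxes, where the nut stands, is about 80 mm wide. Origin: centre of its underside. Bystander: leave it.
- timer: White lab timer, loose, 62 x 68 x 20 mm high, lying behind the rail. Origin: centre of its underside. Bystander: leave it.
- black_rack: Small black tube rack, loose, 72 x 30 x 16 mm high, lying in front of the rail. Origin: centre of its underside. Bystander: leave it.
- amber_bottle: Brown bottle with a black cap, loose, 60 mm in diameter, 114 mm high, standing upright behind the gap between tray and rail. Origin: centre of its underside. Bystander: leave it.
- sprayer: Round clear spray bottle with a teal head, loose, 73 x 77 x 138 mm high, standing upright near the worktop's front edge, in front of the gap between tray and rail. Origin: centre of its underside. Bystander: leave it.
Things that resemble listed ones, but are neither listed nor needed, are in the scene too. There is more than one size of the nut; the job needs the largest.

How it is judged (in metres and radians):
On the way, in this order (a step that is already met when the one before it is completed fails the run):
1. the nut has been put through the slot and pressed below the rail's lips (y of nut in the frame of rail between -0.005 and 0.005 m and x of nut in the frame of rail between -0.18 and 0.18 m and z of nut in the frame of rail below 0.0138 m).
2. the nut is turned a quarter turn and has sprung up with its grooves on the lips (y of nut in the frame of rail between -0.005 and 0.005 m and x of nut in the frame of rail between -0.18 and 0.18 m and z of nut in the frame of rail between 0.015 and 0.0188 m and angle between the x axis of nut and the y axis of rail, either way round below 0.2 rad), for 0.2 s.
At the end, for the whole second after the job is handed in: The nut is caught in the rail (axis within 5 mm of the slot's centre line, origin 15 to 18.8 mm above the rail's underside, wing within 0.2 rad of square across the rail), its collar touches the stop within 3.5 mm, and it is released and at rest (all of step 2 and x of nut in the frame of stop_face between -0.0235 and -0.015 m and linear speed of nut below 0.01 m/s and angular speed of nut below 0.1 rad/s and contact force between the fingers and nut below 0.05 N).
It fails at once if the stop is shifted along the rail by more than 6 mm (distance of stop_face from where it was at the start of the episode above 0.006 m).
It fails at once if a bystander (tip boxes, timer, black rack, brown bottle, sprayer) is moved by more than 25 mm (distance of any of orange_box, pink_box, timer, black_rack, amber_bottle, sprayer from where it was at the start of the episode above 0.025 m).
It also fails if it takes over 48 s, if anything falls off the work surface, if the arm or the gripper's body presses on something with over 40 N, if the wrist force passes 120 N, or if a joint passes its speed limit or range.

ROBOT

A 6-joint arm with a two-finger parallel gripper is mounted at the origin on a cart in front of the work surface, level with it; the furniture and walls round the work are solid. World frame = base frame: x ahead of the robot, y to its left, z up, the work surface at z = 0. Lengths are in mm, angles in rad, forces in N, time in s.
With the tool pointing down it reaches from about 250 to 725 mm from the base axis. Payload 9.7 kg.
Tool frame: the origin (TCP) lies at the very end of the fingers, on their centre line; the grasp point (between the pads) lies 19 mm behind it; z points along the fingers, y is the line along which they close (so a half turn about z gives the same grasp; the last joint's range is limited). The gripper opens to 85 mm and grips with 20 to 120 N. Pads are 22 mm wide; open, the fingers measure 114 mm over their backs; the gripper's body (76 mm by 85 mm) begins 54 mm behind the grasp point. The pads swing forward as they close: fully open they stand 13 mm farther back than shut.
Start: joints at [-1.326, 0.087, 0.176, 1.66, 0, 1.571], TCP at [133.297, -533.6, 231.284] pointing down, gripper open.
Joint ranges: [-3.13, 3.13], [-0.85, 1.81], [-1.15, 1.24], [-2.2, 2.28], [-1.44, 1.52], [-3.14, 3.14]. Speed limits (rad/s): [2.22, 2.22, 2.57, 3.14, 3.14, 3.14].

INTERFACE

Orientations are given as a unit quaternion [x, y, z, w].
In Python, from plant import observe, snapshot, finish_job gives the robot as it stands.
- The arm moves only by the tool servo_tool, never from a script. Its argument "series" is text: rows parted by semicolons, each of 7 numbers parted by spaces: the opening, from 0 (shut) to 1 (fully open), then the shift along the tool's x, y, z in m, then the turn, a rotation vector about the tool's x, y, z in rad. A call has 1 to 10 rows; each row shifts and turns the commanded pose from where the row before left it, along the tool's axes as they then stand; what a row does not reach is not made up. A row lasts 1/10 s, in which the tool goes at most 50 mm and 8.59 degrees, less where a joint would pass 70% of its speed; a pose out of reach is approached as far as the arm can. A call with a gripper value outside its range is refused whole. The fingers move at their own pace and stop on an object; "force" is the grip in N (left out, the last holds). Time passes only in rows, so rows that do not move let the fingers close. It gives the time, the measured TCP pose, the force, the opening and the grip force at its end, in the units of the state.
- observe(): the state, without advancing time (a new reading comes with each control period).
- snapshot(name): name is "side" or "top" or "wrist"; returns a dict with "image" (420x560x3 uint8, red, green, blue), "intrinsics" (3x3 intrinsics, pixels), "dist" ([k1, k2, p1, p2, k3] as OpenCV has them; the pictures are not rectified), "extrinsics" (4x4, takes a point from world to camera coordinates). Camera axes: x right, y up, looking along -z (the intrinsics and any distortion apply to the point x, -y, -z); pixel columns grow to the right and rows downward; lengths in mm; the calibration is good to about 2 mm. A picture is of the moment at which its call begins. There is no depth.
- finish_job(): hands the job in; it is judged then, once.
The state is a dict: "t": time; "joint_pos": joint angles; "qd": joint speeds; "joint_efforts": joint torques, N m; "tcp_pos": TCP position; "tcp_rot": TCP orientation; "wrist_force": force on the tool from outside, world axes, zero at the start; "wrist_torque": the same for the moment, N m; "finger_gap": opening from 0.0 (shut) to 1.0 (fully open); "grip_force": force on a finger pad.
Only numpy, scipy, OpenCV 4.12 (cv2) and the standard library are available. Lean on these libraries where they do the work, as an engineer would, in place of code of your own. Each camera call takes 0.05 s, during which the arm holds its last target. There are 200 camera calls.

## Working session

There is one attempt and no reset: what is moved stays moved. The work goes in short steps, Python scripts to look and compute and a tool call to move; the robot and the scene stay as the last step left them, time stands still between calls to the robot, and variables do not carry over. Pictures are saved under pics/ and viewed, at most 10 in all, crops included, and the job is handed in when it is done.

Besides the shell and the picture viewer there is one more tool, called after "Emit:" as name(argument=value, ...) on one line, values as JSON. servo_tool: Moves the arm, as the interface text tells. Its arguments: {"type":"object","properties":{"series":{"type":"string"},"force":{"type":"number"}},"required":["series"]}

```bash
mkdir -p pics; cat > h.py <<'E'
import numpy as np, cv2
from plant import observe, snapshot
def snap(n, f=None):
    s=snapshot(n)
    if f: cv2.imwrite('pics/'+f, s['image'][:,:,::-1])
    s={k:(np.array(v)) for k,v in s.items()}
    return s
def ray(s,uv):
    p=cv2.undistortPoints(np.array([[uv]],float),s['intrinsics'],s['dist'])[0,0]
    E=s['extrinsics'];R=E[:3,:3];c=-R.T@E[:3,3]
    d=R.T@np.array([p[0],-p[1],-1.]);return c,d
def onz(s,uv,z):
    c,d=ray(s,uv);return c+d*(z-c[2])/d[2]
def proj(s,P):
    E=s['extrinsics'];q=E[:3,:3]@np.array(P,float)+E[:3,3]
    q=np.array([q[0],-q[1],-q[2]])
    return cv2.projectPoints(q[None],np.zeros(3),np.zeros(3),s['intrinsics'],s['dist'])[0].ravel()
E
python3 - <<'E'
from h import *
import pickle
o=observe();print(o)
d={n:snap(n,n+'0.png') for n in('top','side')}
pickle.dump(d,open('s0.pkl','wb'))
for n in d:
    E=d[n]['extrinsics'];print(n,-E[:3,:3].T@E[:3,3],-E[2,:3])
E
```

```text
{'t': 0.0, 'joint_pos': array([-1.32596472e+00,  8.74455941e-02,  1.75110676e-01,  1.65982827e+00,
       -1.78727804e-06,  1.57082518e+00]), 'qd': array([ 0.00081996, -0.00147171,  0.0007983 ,  0.00164516, -0.00129335,
       -0.00057153]), 'joint_efforts': array([ 7.64872402e-04, -5.20379591e+01,  4.64813840e+01,  1.57606305e-02,
        1.04510193e-05, -3.04191616e-06]), 'tcp_pos': array([ 133.25488473, -533.35497139,  230.57901229]), 'tcp_rot': array([ 9.92518068e-01,  1.22095939e-01, -8.43504830e-05, -6.78204552e-04]), 'wrist_force': array([ 0.22793672, -0.31405821, -0.14206467]), 'wrist_torque': array([-0.02313408,  0.00247032, -0.02891071]), 'grip_force': 0.0, 'finger_gap': 0.9968027159562215}
top [353.41644139 -10.69655534 995.97486624] [ 0.1976205  -0.01771044 -0.9801186 ]
side [469.93458619 759.40806519 673.72698303] [ 0.06181366 -0.79827837 -0.59910826]
```

View pics/top0.png

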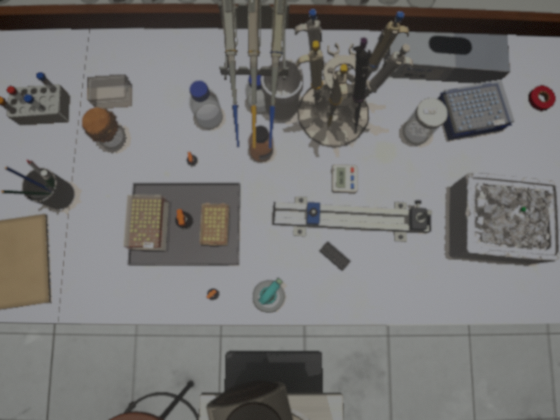

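View pics/side0.png

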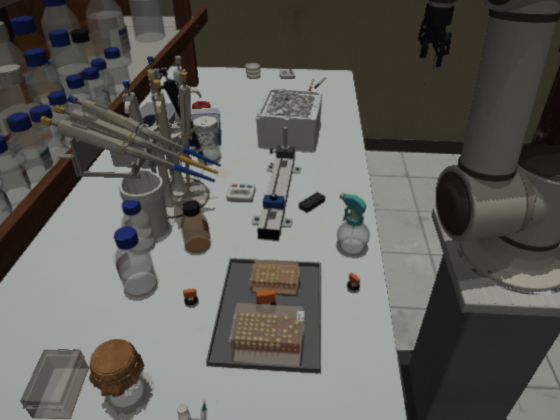

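The top view shows three orange-winged parts: (182,216) between the tip boxes in the tray, (191,157) behind the tray and (212,294) in front of it. By the description I want the one at (182,216), which is also the largest. The rail runs from (275,213) to (430,219), with the blue stop at (313,213) and the rod clamp at (419,218). I'll check the choice in a close crop.

```bash
python3 - <<'E'
from h import *
import pickle
d=pickle.load(open('s0.pkl','rb'))
t=d['top'];s=d['side']
def masks(im):
    h=cv2.cvtColor(im,cv2.COLOR_RGB2HSV)
    return {'orange':cv2.inRange(h,(3,190,90),(14,255,255)),'blue':cv2.inRange(h,(100,130,40),(125,255,255))}
for n,q in d.items():
    for c,m in masks(q['image']).items():
        k,l,st,ce=cv2.connectedComponentsWithStats(m)
        for i in range(1,k):
            if st[i,4]>25:
                ys,xs=np.where(l==i); r=cv2.minAreaRect(np.c_[xs,ys].astype(np.float32))
                print(n,c,ce[i].round(1),st[i].tolist(),np.round(r[1],1),round(r[2]))
a=cv2.resize(t['image'][170:280,120:250],None,fx=4.3,fy=4.3,interpolation=cv2.INTER_CUBIC)[:470,:560]
b=cv2.resize(t['image'][185:250,265:440],None,fx=4.5,fy=4.5,interpolation=cv2.INTER_CUBIC)
cv2.imwrite('pics/c1.png',np.clip(a[:,:,::-1]*1.5,0,255));
cv2.imwrite('pics/c2.png',np.clip(b[:,:,::-1]*1.6,0,255))
E
```

```text
top blue [27.9 98.1] [25, 95, 7, 7, 36] [6.4 5.7] 45
top blue [271.5 113. ] [271, 107, 3, 14, 27] [13.  2.] 90
side blue [49.8  2.8] [45, 0, 11, 6, 41] [10.  5.] 0
side blue [20.  22.9] [10, 16, 23, 18, 178] [17.  20.6] 63
side blue [56.5 36.7] [49, 30, 18, 17, 174] [16. 17.] 90
side blue [32.4 55.6] [24, 48, 20, 18, 196] [17. 19.] 90
side blue [110.5  52.1] [105, 48, 14, 10, 101] [13.  9.] 0
side blue [92.5 68.2] [83, 59, 21, 20, 184] [12.2 25.2] 34
side blue [72.9 80.1] [67, 75, 15, 13, 127] [12. 14.] 90
side blue [55.2 96.4] [48, 90, 16, 15, 129] [10.6 17.7] 45
side blue [70.7 98.7] [67, 96, 9, 6, 27] [6.7 5.5] 34
side blue [ 38.1 111.9] [30, 105, 20, 17, 187] [13.4 19.8] 42
side blue [ 16.1 120.7] [7, 113, 21, 19, 221] [17.6 20.3] 66
side blue [197.6 154.8] [183, 147, 36, 18, 127] [37.3  5.1] 23
side blue [188.3 171. ] [174, 164, 40, 17, 125] [41.4  5.4] 18
side blue [273.2 200.7] [264, 196, 20, 11, 134] [10. 19.] 90
side blue [129.7 206.1] [123, 200, 17, 15, 166] [16.  13.9] 6
side blue [124.5 236.7] [115, 227, 21, 22, 324] [21. 20.] 90[ WARN:0@0.239] global loadsave.cpp:1063 imwrite_ Unsupported depth image for selected encoder is fallbacked to CV_8U.
```

View pics/c1.png

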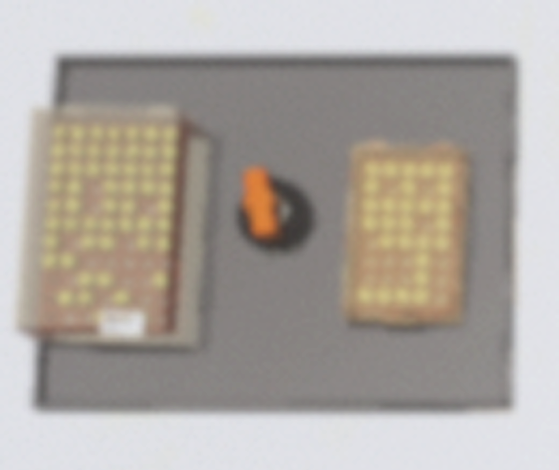

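View pics/c2.png

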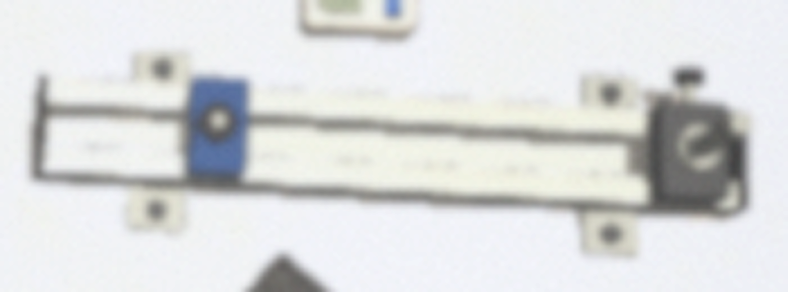

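The close crop shows the tray part upright on a black collar, with its wing centred near (181,217) and its long side running along world x. It is the only such part between the boxes, so it is the one. In the rail crop the stop's face is near column 320, and the slot runs slightly slanted towards the clamp. Next I'll get coarse positions.

```bash
python3 - <<'E'
from h import *
import pickle
from scipy.spatial.transform import Rotation as R
d=pickle.load(open('s0.pkl','rb'))
for n,roi in (('top',(170,200,195,235)),('side',(250,285,285,310))):
    q=d[n];h=cv2.cvtColor(q['image'],cv2.COLOR_RGB2HSV);x0,y0,x1,y1=(roi[0],roi[1],roi[2],roi[3]) if n=='top' else (250,285,280,310)
    m=cv2.inRange(h,(2,170,70),(16,255,255))[y0:y1,x0:x1];ys,xs=np.where(m)
    c=np.array([xs.mean()+x0,ys.mean()+y0]);r=cv2.minAreaRect(np.c_[xs,ys].astype(np.float32))
    print(n,c,len(xs),r, onz(q,c,43))
    if n=='top':ct=ray(q,c)
    else: cs=ray(q,c)
A=np.c_[ct[1],-cs[1]];k=np.linalg.lstsq(A,cs[0]-ct[0],rcond=None)[0]
print('tri',ct[0]+k[0]*ct[1],cs[0]+k[1]*cs[1])
t=d['top']
f=lambda x,y:(265+x/4.5,185+y/4.5)
for nm,p,z in(('slotdarkL',(60,112),30),('slotdarkR',(620,135),30),('endNear',(37,178),30),('endFar',(43,75),30),('nearR',(640,207),30),('knob',(218,122),64),('stopTopFar',(246,82),52),('stopTopNear',(242,175),52),('rod',(700,147),120)):
    print(nm,onz(t,f(*p),z).round(1))
o=observe();print(R.from_quat(o['tcp_rot']).as_matrix().round(3))
w=snap('wrist');E=w['extrinsics'];T=R.from_quat(o['tcp_rot']).as_matrix()
print('cam in tool',T.T@(-E[:3,:3].T@E[:3,3]-o['tcp_pos']),(T.T@E[:3,:3].T).round(3),w['intrinsics'],w['dist'])
E
```

```text
top [180.13114754 217.13114754] 61 ((9.945947647094727, 16.675676345825195), (13.480716705322266, 4.6031718254089355), 80.53767395019531) [540.97285214 210.71216569  43.        ]
side [265.27419355 295.4516129 ] 186 ((15.5, 11.0), (12.0, 17.0), 90.0) [539.22906216 204.0688224   43.        ]
tri [539.74878111 209.26716043  49.21950972] [538.56891774 209.35934662  49.00871706]
slotdarkL [562.  -12.6  30. ]
slotdarkR [ 551.7 -302.9   30. ]
endNear [527.4  -1.1  30. ]
endFar [581.5  -3.7  30. ]
nearR [ 513.9 -311.4   30. ]
knob [550.1 -91.1  64. ]
stopTopFar [ 573.4 -106.6   52. ]
stopTopNear [ 525.6 -103.9   52. ]
rod [ 527.7 -313.6  120. ]
[[ 0.97   0.242 -0.   ]
 [ 0.242 -0.97   0.001]
 [ 0.    -0.001 -1.   ]]
cam in tool [ 7.05950145e+01 -9.65710297e-02 -1.43134441e+02] [[-0.001  0.96   0.279]
 [ 1.     0.001 -0.   ]
 [-0.001  0.279 -0.96 ]] [[299.72999333   0.         275.06368476]
 [  0.         299.72999333 209.14267207]
 [  0.           0.           1.        ]] [-0.06018159  0.          0.          0.          0.        ]
```

Emit:
servo_tool(series="0.5 0.028 -0.031 0 0 0 0;0.5 0.028 -0.031 0 0 0 0;0.5 0.028 -0.031 0 0 0 0;0.5 0.028 -0.031 0 0 0 0;0.5 0.028 -0.031 0 0 0 0;0.5 0.028 -0.031 0 0 0 0;0.5 0.028 -0.031 0 0 0 0;0.5 0.028 -0.031 0 0 0 0;0.5 0.028 -0.031 0 0 0 0.1;0.5 0 0 0 0 0 0.1", force=40)

```text
t: 1.15
tcp_pos: [311.7, -198.3, 231.4]
tcp_rot: [1.0, 0.023, 0.0, -0.0]
wrist_force: [0.4, -0.7, 0.3]
finger_gap: 0.498
grip_force: 0.0
```

```bash
cat >> h.py <<'E'
from scipy.spatial.transform import Rotation as R
def plan(xyz,yaw=None):
    "tool-frame shift to reach xyz; turn about tool z to bring tool-x yaw to yaw"
    o=observe();T=R.from_quat(o['tcp_rot']).as_matrix()
    y=np.arctan2(T[1,0],T[0,0]);print('tcp',o['tcp_pos'].round(1),'yaw',y.round(4),'joints',o['joint_pos'].round(3),'t',round(o['t'],1),'gap',o['finger_gap'],'F',o['wrist_force'].round(1),'tilt',T[:2,2].round(4))
    print('shift mm',(T.T@(np.array(xyz)-o['tcp_pos'])).round(1), 'turn',None if yaw is None else -((yaw-y+np.pi)%(2*np.pi)-np.pi))
E
python3 -c "
from h import *
plan([539,209,180],3.14)"
```

```text
tcp [ 311.7 -198.3  231.4] yaw 0.0466 joints [-5.670e-01 -3.400e-01 -2.070e-01  1.704e+00  1.000e-03  2.528e+00] t 1.1 gap 0.49797302408701 F [ 0.4 -0.7  0.3] tilt [0.0007 0.0007]
shift mm [ 246.  -396.2   51.8] turn -3.093411235080029
```

Emit:
servo_tool(series="0.5 0 0 0 0 0 -0.145;0.5 0 0 0 0 0 -0.145;0.5 0 0 0 0 0 -0.145;0.5 0 0 0 0 0 -0.145;0.5 0 0 0 0 0 -0.145;0.5 0 0 0 0 0 -0.145;0.5 0 0 0 0 0 -0.145;0.5 0 0 0 0 0 -0.145;0.5 0 0 0 0 0 -0.145;0.5 0 0 0 0 0 -0.145")

```text
t: 2.15
tcp_pos: [310.1, -201.8, 231.1]
tcp_rot: [0.731, 0.682, -0.0, -0.0]
wrist_force: [0.3, -0.6, -0.1]
finger_gap: 0.497
grip_force: 0.0
```

Emit:
servo_tool(series="0.5 0 0 0 0 0 -0.145;0.5 0 0 0 0 0 -0.145;0.5 0 0 0 0 0 -0.145;0.5 0 0 0 0 0 -0.145;0.5 0 0 0 0 0 -0.145;0.5 0 0 0 0 0 -0.145;0.5 0 0 0 0 0 -0.145;0.5 0 0 0 0 0 -0.145;0.5 0 0 0 0 0 -0.145;0.5 0 0 0 0 0 -0.145")

```text
t: 3.15
tcp_pos: [310.1, -201.8, 231.1]
tcp_rot: [0.095, 0.995, 0.0, -0.0]
wrist_force: [-1.0, 0.0, -0.3]
finger_gap: 0.499
grip_force: 0.0
```

```bash
python3 -c "
from h import *
plan([539,209,180],3.14)"
```

```text
tcp [ 310.1 -201.8  231.1] yaw 2.9507 joints [-0.577 -0.338 -0.206  1.703  0.    -0.386] t 3.1 gap 0.4990186300204658 F [-1.   0.  -0.3] tilt [-0.0002  0.0002]
shift mm [-146.9  446.7   51.2] turn -0.18926212070074078
```

Emit:
servo_tool(series="0.5 -0.0147 0.0447 0.005 0 0 0;0.5 -0.0147 0.0447 0.005 0 0 0;0.5 -0.0147 0.0447 0.005 0 0 0;0.5 -0.0147 0.0447 0.005 0 0 0;0.5 -0.0147 0.0447 0.005 0 0 0;0.5 -0.0147 0.0447 0.005 0 0 0;0.5 -0.0147 0.0447 0.005 0 0 0;0.5 -0.0147 0.0447 0.005 0 0 0;0.5 -0.0147 0.0447 0.005 0 0 -0.09;0.5 -0.0147 0.0447 0.005 0 0 -0.09")

```text
t: 4.15
tcp_pos: [538.6, 211.5, 180.6]
tcp_rot: [0.007, 1.0, -0.0, -0.0]
wrist_force: [1.5, -0.7, 0.6]
finger_gap: 0.499
grip_force: 0.0
```

Emit:
servo_tool(series="0.5 0 0 0 0 0 0;0.5 0 0 0 0 0 0")

```text
t: 4.35
tcp_pos: [537.6, 210.3, 180.1]
tcp_rot: [0.008, 1.0, -0.001, -0.001]
wrist_force: [-0.9, -0.9, -0.7]
finger_gap: 0.503
grip_force: 0.0
```

```bash
python3 - <<'E'
from h import *
import pickle
plan([539,209,180],3.14)
w=snap('wrist','w1.png');pickle.dump(w,open('w1.pkl','wb'))
h=cv2.cvtColor(w['image'],cv2.COLOR_RGB2HSV)
m=cv2.inRange(h,(2,180,80),(16,255,255))
k,l,st,ce=cv2.connectedComponentsWithStats(m)
for i in range(1,k):
    if st[i,4]>200:
        ys,xs=np.where(l==i);r=cv2.minAreaRect(np.c_[xs,ys].astype(np.float32))
        b=np.array([onz(w,p,55) for p in cv2.boxPoints(r)]);print(st[i],r,'\n',b.round(1),onz(w,ce[i],55).round(1))
E
```

```text
tcp [537.6 210.3 180.1] yaw 3.1259 joints [ 0.373  0.142  0.137  1.568 -0.     0.389] t 4.3 gap 0.5028313211059532 F [-0.9 -0.9 -0.7] tilt [-0.0021 -0.001 ]
shift mm [-1.4 -1.3  0.1] turn -0.014090749616687326
[174   0  23  24 259] ((184.75001525878906, 10.250007629394531), (11.31370735168457, 27.577163696289062), 45.0) 
 [[380.  128.3  55. ]
 [366.2 145.2  55. ]
 [372.4 151.3  55. ]
 [386.3 134.4  55. ]] [376.7 139.8  55. ]
[263 186  19  37 469] ((272.3077392578125, 203.96156311035156), (36.71428298950195, 15.504340171813965), 82.87498474121094) 
 [[522.7 198.7  55. ]
 [521.2 212.7  55. ]
 [556.1 216.5  55. ]
 [557.8 202.   55. ]] [539.1 207.3  55. ]
```

View pics/w1.png

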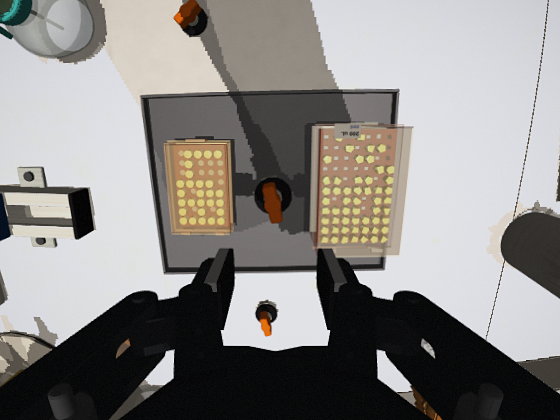

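The wrist view shows the nut wing centred at (272,204), the orange box to its left (edge at column 234) and the pink box to its right (edge at column 312). That puts the nut at about (539.3, 207.5), with the wing 0.10 rad off world x. I'll descend with the fingers narrowed.

Emit:
servo_tool(series="0.35 -0.0014 -0.003 0.02 0 0 -0.058;0.35 0 0 0.03 0 0 -0.058;0.35 0 0 0.03 0 0 0;0.35 0 0 0.03 0 0 0;0.35 0 0 0.02 0 0 0;0.35 0 0 0.01 0 0 0;0.35 0 0 0.007 0 0 0;0.35 0 0 0 0 0 0;0.35 0 0 0 0 0 0", force=40)

```text
t: 5.3
tcp_pos: [539.9, 206.6, 35.5]
tcp_rot: [-0.049, 0.999, 0.0, 0.001]
wrist_force: [0.4, -0.0, -0.0]
finger_gap: 0.347
grip_force: 0.0
```

```bash
python3 -c "
from h import *
plan([539.3,207.5,33],3.242)
w=snap('wrist');s=snap('side')
cv2.imwrite('pics/w2.png',np.hstack([cv2.resize(w['image'][:,:,::-1],(400,300)),cv2.resize(s['image'][200:380,150:390,::-1],(400,300),interpolation=2)]))"
```

```text
tcp [539.9 206.6  35.5] yaw -3.0429 joints [ 0.366  0.165 -0.117  1.287 -0.     0.267] t 5.3 gap 0.34743927974036665 F [ 0.4 -0.  -0. ] tilt [0.0015 0.0006]
shift mm [0.5 0.9 2.5] turn -0.0017076129231021753
```

View pics/w2.png

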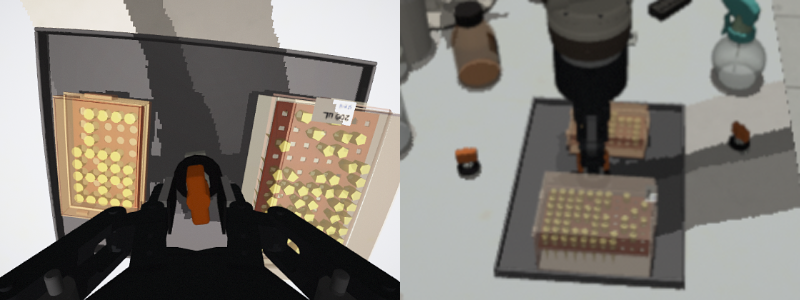

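The wing at (200,195) in the left half sits between both pads, clear of the boxes. I'll close and lift.

Emit:
servo_tool(series="0.35 0.0005 0.001 0.0025 0 0 0;0 0 0 0 0 0 0;0 0 0 0 0 0 0;0 0 0 0 0 0 0;0 0 0 0 0 0 0;0 0 0 0 0 0 0", force=50)

```text
t: 6.0
tcp_pos: [538.8, 207.7, 32.0]
tcp_rot: [-0.05, 0.999, 0.0, 0.0]
wrist_force: [-0.0, 1.1, 2.1]
finger_gap: 0.133
grip_force: 49.0
```

Emit:
servo_tool(series="0 0 0 0 0 0 0;0 0 0 -0.02 0 0 0;0 0 0 -0.04 0 0 0;0 0 0 -0.04 0 0 0;0 0 0 -0.04 0 0 0;0 0 0 0 0 0 0;0 0 0 0 0 0 0")

```text
t: 6.7
tcp_pos: [539.1, 207.7, 172.2]
tcp_rot: [-0.05, 0.999, 0.0, 0.001]
wrist_force: [0.3, -0.5, -1.8]
finger_gap: 0.126
grip_force: 48.7
```

```bash
python3 - <<'E'
from h import *
# rail from initial top view: pointing at candidate geometry
plan([548,-170,173],None)
E
```

```text
tcp [539.1 207.7 172.2] yaw -3.0424 joints [ 0.368  0.138  0.117  1.549 -0.     0.269] t 6.7 gap 0.12588515091997154 F [ 0.3 -0.5 -1.8] tilt [0.0013 0.0004]
shift mm [  28.5 -376.7   -0.9] turn None
```

Emit:
servo_tool(series="0 0.008 -0.047 -0.003 0 0 0;0 0.008 -0.047 -0.003 0 0 0;0 0.008 -0.047 -0.003 0 0 0;0 0.008 -0.047 -0.003 0 0 0;0 0.008 -0.047 -0.003 0 0 0;0 0.008 -0.047 -0.003 0 0 0;0 0.008 -0.047 -0.003 0 0 0.05;0 0.008 -0.047 -0.003 0 0 0.05;0 0 0 0 0 0 0;0 0 0 0 0 0 0")

```text
t: 7.7
tcp_pos: [509.0, -173.5, 193.9]
tcp_rot: [0.002, 1.0, 0.001, -0.001]
wrist_force: [-0.8, 1.0, -0.7]
finger_gap: 0.128
grip_force: 49.1
```

```bash
python3 -c "
from h import *
import pickle
plan([548,-170,173],None)
w=snap('wrist','w3.png');pickle.dump(w,open('w3.pkl','wb'))"
```

```text
tcp [ 509.  -173.5  193.9] yaw 3.1384 joints [-0.329  0.05   0.064  1.588  0.    -0.325] t 7.7 gap 0.1282898534765393 F [-0.8  1.  -0.7] tilt [-0.0027  0.0011]
shift mm [-39.    3.6  20.8] turn None
```

View pics/w3.png

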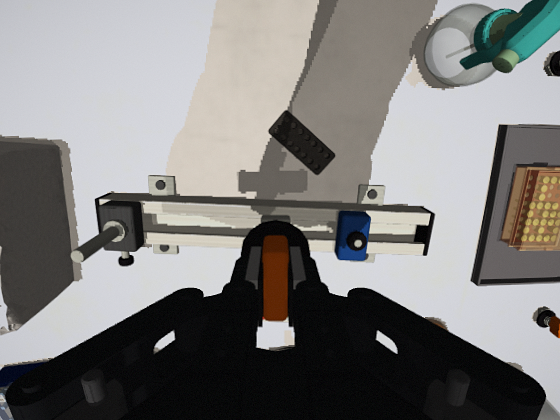

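The rail spans columns 97–433. The clamp is at (120,225), and the blue stop at columns 336–370 has its rod-side face near column 336. The nut is held with its wing at (275,278). I'll read edge profiles across the rail.

```bash
python3 - <<'E'
from h import *
import pickle
w=pickle.load(open('w3.pkl','rb'))
g=cv2.cvtColor(w['image'],cv2.COLOR_RGB2GRAY)
for c in (165,185,205,225,318,326,385,400,410):
    p=g[185:265,c-1:c+2].mean(1);dd=np.diff(p)
    e=[(i+185.5,int(dd[i])) for i in range(len(dd)) if abs(dd[i])>18]
    print(c,[(r,v,onz(w,(c,r),30)[0].round(1)) for r,v in e])
h=cv2.cvtColor(w['image'],cv2.COLOR_RGB2HSV)
m=cv2.inRange(h,(100,120,40),(125,255,255));m[:, :300]=0;m[:,400:]=0
ys,xs=np.where(m);
for r in (215,225,235,245,255):
    q=np.where(m[r])[0];print(r,q.min(),q.max(),onz(w,(q.min(),r),52).round(1),onz(w,(q.min(),r),30).round(1))
cv2.imwrite('pics/w3c.png',cv2.resize(w['image'][185:275,90:445,::-1],None,fx=2.25,fy=4,interpolation=cv2.INTER_NEAREST))
E
```

```text
165 [(186.5, 28, np.float64(501.3)), (187.5, 25, np.float64(502.4)), (188.5, 19, np.float64(503.4)), (194.5, -61, np.float64(509.9)), (195.5, -58, np.float64(511.0)), (200.5, 42, np.float64(516.5)), (201.5, 84, np.float64(517.6)), (203.5, -18, np.float64(519.8)), (214.5, 20, np.float64(532.1)), (222.5, -37, np.float64(541.2)), (223.5, -84, np.float64(542.3)), (231.5, -20, np.float64(551.6)), (232.5, 88, np.float64(552.7)), (233.5, 61, np.float64(553.9)), (243.5, -46, np.float64(565.8)), (244.5, -80, np.float64(567.0)), (245.5, -25, np.float64(568.2)), (250.5, 46, np.float64(574.2)), (251.5, 62, np.float64(575.4)), (253.5, 39, np.float64(577.9))]
185 [(194.5, -20, np.float64(510.0)), (195.5, -136, np.float64(511.1)), (201.5, 40, np.float64(517.7)), (202.5, 80, np.float64(518.8)), (203.5, 22, np.float64(519.9)), (204.5, -18, np.float64(521.0)), (215.5, 20, np.float64(533.3)), (224.5, -42, np.float64(543.5)), (225.5, -98, np.float64(544.6)), (232.5, -18, np.float64(552.8)), (233.5, 106, np.float64(553.9)), (234.5, 54, np.float64(555.1))]
205 [(194.5, -18, np.float64(510.2)), (195.5, -10
[... 2017 characters left out ...]
.float64(565.7)), (243.5, 24, np.float64(566.9)), (253.5, -22, np.float64(579.1)), (254.5, 29, np.float64(580.3))]
410 [(204.5, -24, np.float64(521.9)), (205.5, -147, np.float64(523.0)), (211.5, 83, np.float64(529.8)), (212.5, 74, np.float64(530.9)), (223.5, -20, np.float64(543.4)), (233.5, -78, np.float64(555.1)), (234.5, -59, np.float64(556.3)), (242.5, 46, np.float64(565.8)), (243.5, 98, np.float64(567.0))]
215 344 360 [ 526.6 -104.8   52. ] [533.4 -99.5  30. ]
225 341 369 [ 537.1 -107.2   52. ] [ 544.7 -102.1   30. ]
235 340 368 [ 547.9 -107.6   52. ] [ 556.3 -102.6   30. ]
245 339 366 [ 558.8 -108.    52. ] [ 568.1 -103.    30. ]
255 338 365 [ 570.  -108.4   52. ] [ 580.2 -103.4   30. ]
```

View pics/w3c.png

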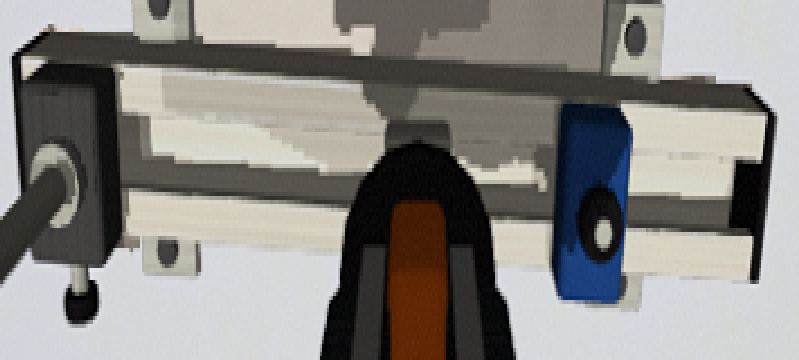

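```bash
python3 - <<'E'
from h import *
import pickle
w=pickle.load(open('w3.pkl','rb'))
P=[]
for c,a,b in((165,201.2,233),(205,203,235),(225,204,236),(318,208.2,239.7),(326,208.3,239.9),(385,211,242),(400,211.9,242.6),(410,212,243.2)):
    A=onz(w,(c,a),30);B=onz(w,(c,b),30);P+=[(A[1],A[0]+25.1),(B[1],B[0]-11.05)]
P=np.array(P);k=np.polyfit(P[:,0],P[:,1],1);print(k,(np.polyval(k,P[:,0])-P[:,1]).round(1))
th=np.arctan2(1,k[0]);print('rail x dir yaw',th,'minus pi/2',th-np.pi/2)
for e in((97,200),(433,252),(433,210)): print(onz(w,e,30).round(1))
u=np.array([np.cos(th),np.sin(th)])
for y in(-103,-173,-180): print(y,np.polyval(k,y))
# nut in view: wing top rect at plane z=tcp+23
o=observe();h=cv2.cvtColor(w['image'],cv2.COLOR_RGB2HSV)
m=cv2.inRange(h,(2,170,60),(16,255,255))[225:330,255:295];ys,xs=np.where(m)
r=cv2.minAreaRect(np.c_[xs+255,ys+225].astype(np.float32));b=np.array([onz(w,p,o['tcp_pos'][2]+23) for p in cv2.boxPoints(r)]);print(r,b.round(1),b.mean(0))
E
```

```text
[4.88449944e-02 5.56758051e+02] [ 0.2  0.1  0.1 -0.1 -0.  -0.3 -0.2 -0.   0.   0.1 -0.1  0.3 -0.4  0.3
 -0.   0. ]
rail x dir yaw 1.5219901221782752 minus pi/2 -0.04880620461662133
[ 515.5 -365.9   30. ]
[577.7   5.1  30. ]
[528.2  -2.2  30. ]
-103 551.727016875564
-173 548.3078672644025
-180 547.9659523032864
((275.1689453125, 277.50982666015625), (25.173748016357422, 83.24099731445312), 0.8425242304801941) [[ 526.8 -179.8  217.2]
 [ 485.  -178.6  217.2]
 [ 485.2 -167.8  217.2]
 [ 527.  -168.   217.2]] [ 505.98784383 -173.55408682  217.15230951]
```

Emit:
servo_tool(series="0 0 0 0 0 0 0.147;0 0 0 0 0 0 0.147;0 0 0 0 0 0 0.147;0 0 0 0 0 0 0.147;0 0 0 0 0 0 0.147;0 0 0 0 0 0 0.147;0 0 0 0 0 0 0.147;0 0 0 0 0 0 0.147;0 0 0 0 0 0 0.147;0 0 0 0 0 0 0.147")

```text
t: 8.75
tcp_pos: [510.0, -170.9, 194.9]
tcp_rot: [0.672, 0.74, -0.0, -0.001]
wrist_force: [-0.0, 0.3, -1.5]
finger_gap: 0.13
grip_force: 49.1
```

Emit:
servo_tool(series="0 0 0 0 0 0 0.145;0 0 0 0 0 0 0;0 0 0 0 0 0 0")

```text
t: 9.05
tcp_pos: [509.9, -171.5, 195.3]
tcp_rot: [0.721, 0.693, -0.0, -0.0]
wrist_force: [0.1, -0.5, -0.9]
finger_gap: 0.128
grip_force: 49.1
```

```bash
python3 -c "
from h import *
plan([549.2,-155,70],1.522)"
```

```text
tcp [ 509.9 -171.5  195.3] yaw 1.532 joints [-0.325  0.048  0.065  1.589  0.     1.285] t 9.1 gap 0.12775545119201281 F [ 0.1 -0.5 -0.9] tilt [-0.0007  0.0003]
shift mm [ 18.   38.7 125.3] turn 0.009956192947088383
```

Emit:
servo_tool(series="0 0.009 0.0193 0 0 0 0.01;0 0.009 0.0194 0 0 0 0;0 0 0 0.04 0 0 0;0 0 0 0.04 0 0 0;0 0 0 0.035 0 0 0;0 0 0 0.01 0 0 0;0 0 0 0 0 0 0;0 0 0 0 0 0 0")

```text
t: 9.85
tcp_pos: [550.3, -156.6, 72.7]
tcp_rot: [0.726, 0.688, 0.001, 0.001]
wrist_force: [-0.3, -0.1, -0.4]
finger_gap: 0.126
grip_force: 49.2
```

```bash
python3 -c "
from h import *
plan([549.2,-155,39],1.522)
w=snap('wrist');s=snap('side');import pickle;pickle.dump((w,s),open('w4.pkl','wb'))
cv2.imwrite('pics/w4.png',np.hstack([cv2.resize(w['image'][:,:,::-1],(400,300)),cv2.resize(s['image'][130:250,210:370,::-1],(400,300),interpolation=2)]))"
```

```text
tcp [ 550.3 -156.6   72.7] yaw 1.5173 joints [-0.277  0.135 -0.078  1.356 -0.     1.347] t 9.8 gap 0.1257203829998606 F [-0.3 -0.1 -0.4] tilt [ 0.002  -0.0006]
shift mm [ 1.6 -1.2 33.7] turn -0.004730609442851641
```

View pics/w4.png

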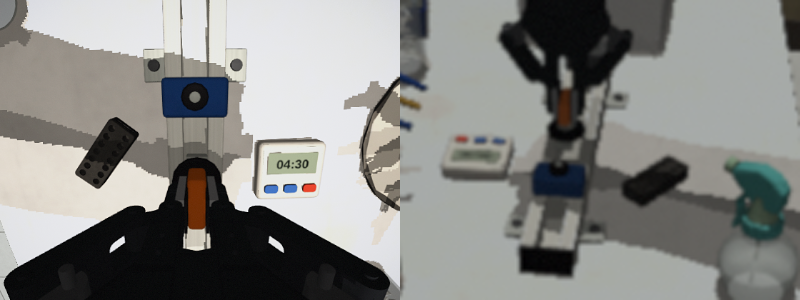

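The wrist view shows the wing at (197,200), lined up with the rail's centre line and the stop knob at column 195. I'll lower in steps.

Emit:
servo_tool(series="0 0 -0.001 0.006 0 0 0;0 0 0 0.006 0 0 0;0 0 0 0.006 0 0 0;0 0 0 0 0 0 0;0 0 0 0 0 0 0")

```text
t: 10.45
tcp_pos: [548.2, -156.5, 52.5]
tcp_rot: [0.726, 0.687, -0.0, -0.0]
wrist_force: [0.6, 0.2, -0.8]
finger_gap: 0.125
grip_force: 49.2
```

```bash
python3 -c "
from h import *
plan([549.2,-155,39],1.522)"
```

```text
tcp [ 548.2 -156.5   52.5] yaw 1.5158 joints [-0.278  0.141 -0.111  1.32   0.     1.348] t 10.4 gap 0.12505042237008998 F [ 0.6  0.2 -0.8] tilt [-0.0006  0.0002]
shift mm [ 1.6  0.9 13.5] turn -0.006184089050626618
```

Emit:
servo_tool(series="0 0 0.0005 0.004 0 0 0;0 0 0 0.004 0 0 0;0 0 0 0.004 0 0 0;0 0 0 0.002 0 0 0;0 0 0 0 0 0 0;0 0 0 0 0 0 0")

```text
t: 11.05
tcp_pos: [549.4, -156.7, 39.3]
tcp_rot: [0.726, 0.687, 0.0, 0.001]
wrist_force: [0.4, -1.4, 5.2]
finger_gap: 0.132
grip_force: 50.2
```

```bash
python3 -c "
from h import *
for i in range(1): plan([549.2,-155,39],3.093)"
```

```text
tcp [ 549.4 -156.7   39.3] yaw 1.5158 joints [-0.278  0.148 -0.129  1.293  0.     1.348] t 11.1 gap 0.13153644925275274 F [ 0.4 -1.4  5.2] tilt [ 0.0012 -0.0003]
shift mm [ 1.7 -0.3  0.3] turn -1.577248665607775
```

Wrist force is about 6 N up, so the spring is compressed. Now the quarter turn.

Emit:
servo_tool(series="0 0 0 0 0 0 -0.14;0 0 0 0 0 0 -0.14;0 0 0 0 0 0 -0.14;0 0 0 0 0 0 -0.14;0 0 0 0 0 0 -0.14;0 0 0 0 0 0 -0.14;0 0 0 0 0 0 -0.14;0 0 0 0 0 0 -0.14;0 0 0 0 0 0 -0.14;0 0 0 0 0 0 -0.14")

```text
t: 12.05
tcp_pos: [548.8, -156.9, 39.1]
tcp_rot: [0.11, 0.994, -0.0, -0.0]
wrist_force: [-1.1, -0.5, 5.9]
finger_gap: 0.127
grip_force: 50.2
```

Emit:
servo_tool(series="0 0 0 0 0 0 -0.09;0 0 0 0 0 0 -0.088;0 0 0 0 0 0 0;0 0 0 0 0 0 0")

```text
t: 12.45
tcp_pos: [549.1, -156.7, 39.3]
tcp_rot: [0.024, 1.0, -0.0, 0.0]
wrist_force: [-0.7, -0.3, 6.2]
finger_gap: 0.13
grip_force: 50.2
```

```bash
python3 -c "
from h import *
plan([549.2,-156.6,46],3.093);print(observe()['wrist_torque'])"
```

```text
tcp [ 549.1 -156.7   39.3] yaw 3.094 joints [-0.278  0.148 -0.129  1.293 -0.    -0.23 ] t 12.4 gap 0.12957881123539117 F [-0.7 -0.3  6.2] tilt [ 0.0007 -0.0004]
shift mm [-0.1  0.1 -6.7] turn 0.0010085411673581568
[-0.16036297  0.05027597  0.08745537]
```

Turned without resistance. I'll let it rise about 7 mm, hold, then open.

Emit:
servo_tool(series="0 0 0 -0.0035 0 0 0;0 0 0 -0.0035 0 0 0;0 0 0 0 0 0 0;0 0 0 0 0 0 0")

```text
t: 12.85
tcp_pos: [548.9, -156.6, 45.9]
tcp_rot: [0.024, 1.0, -0.0, -0.0]
wrist_force: [-1.2, -0.9, 2.4]
finger_gap: 0.131
grip_force: 54.4
```

Emit:
servo_tool(series="0.3 0 0 0 0 0 0;0.3 0 0 0 0 0 0;0.3 0 0 0 0 0 0;0.3 0 0 0 0 0 0")

```text
t: 13.25
tcp_pos: [548.8, -156.5, 45.6]
tcp_rot: [0.024, 1.0, 0.0, -0.0]
wrist_force: [0.3, 0.1, -0.2]
finger_gap: 0.297
grip_force: 0.0
```

```bash
python3 -c "
from h import *
plan([549.2,-156.6,46],3.093)"
```

```text
tcp [ 548.8 -156.5   45.6] yaw 3.0939 joints [-0.278  0.145 -0.12   1.307  0.    -0.23 ] t 13.2 gap 0.2966721551366561 F [ 0.3  0.1 -0.2] tilt [-0.0003  0.0002]
shift mm [-0.4 -0.1 -0.4] turn 0.000858521222460773
```

Emit:
servo_tool(series="0.3 0 0 -0.02 0 0 0;0.3 0 0 -0.02 0 0 0;0.3 0 0 -0.02 0 0 0;0.3 0 -0.023 0 0 0 0;0 0 -0.023 0 0 0 0;0 0 0 0 0 0 0;0 0 0 0 0 0 0")

```text
t: 13.95
tcp_pos: [546.6, -202.6, 105.5]
tcp_rot: [0.024, 1.0, 0.0, -0.0]
wrist_force: [0.2, -0.6, -0.8]
finger_gap: -0.003
grip_force: 0.0
```

```bash
python3 - <<'E'
from h import *
plan([547,-202,33],3.093)
w=snap('wrist');s=snap('side')
for q,z in((w,69),):
    h=cv2.cvtColor(q['image'],cv2.COLOR_RGB2HSV);m=cv2.inRange(h,(2,170,60),(16,255,255))
    k,l,st,ce=cv2.connectedComponentsWithStats(m)
    for i in range(1,k):
        if st[i,4]>300:
            ys,xs=np.where(l==i);r=cv2.minAreaRect(np.c_[xs,ys].astype(np.float32))
            print(r,np.array([onz(q,p,z) for p in cv2.boxPoints(r)]).round(1))
cv2.imwrite('pics/w5.png',np.hstack([cv2.resize(w['image'][:,:,::-1],(400,300)),cv2.resize(s['image'][130:250,210:370,::-1],(400,300),interpolation=2)]))
E
```

```text
tcp [ 546.6 -202.6  105.5] yaw 3.0928 joints [-0.355  0.154  0.008  1.424  0.    -0.306] t 13.9 gap -0.003376326467602453 F [ 0.2 -0.6 -0.8] tilt [-0.0004  0.0004]
shift mm [-0.4  0.6 72.5] turn -0.00018884302120270036
((343.57586669921875, 233.9103546142578), (58.879249572753906, 28.069374084472656), 85.2363510131836) [[ 527.3 -169.2   69. ]
 [ 526.6 -151.8   69. ]
 [ 567.1 -147.4   69. ]
 [ 567.7 -166.    69. ]]
```

View pics/w5.png

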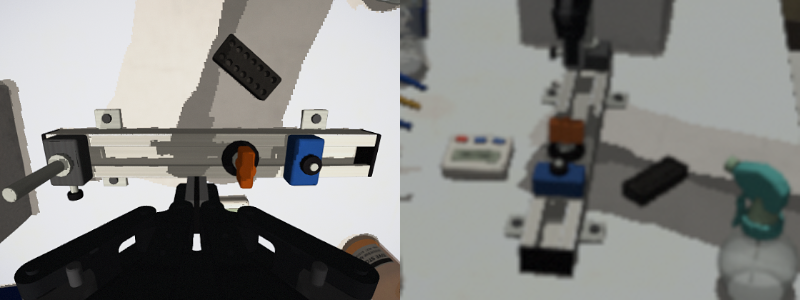

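The nut is caught square at wrist (245,165), with a gap to the blue stop at column 285, and the closed fingers stand behind it. I'll lower them behind the collar.

Emit:
servo_tool(series="0 0 0 0.03 0 0 0;0 0 0 0.03 0 0 0;0 0 0 0.01 0 0 0;0 0 0 0.002 0 0 0;0 0 0 0 0 0 0;0 0 0 0 0 0 0")

```text
t: 14.65
tcp_pos: [547.6, -202.7, 35.4]
tcp_rot: [0.024, 1.0, -0.0, 0.001]
wrist_force: [0.3, 0.5, -0.2]
finger_gap: -0.001
grip_force: 0.0
```

Emit:
servo_tool(series="0 0 0.005 0 0 0 0;0 0 0.005 0 0 0 0;0 0 0.005 0 0 0 0;0 0 0 0 0 0 0")

```text
t: 15.05
tcp_pos: [547.6, -186.8, 34.0]
tcp_rot: [0.024, 1.0, 0.0, 0.0]
wrist_force: [0.2, 0.4, -0.1]
finger_gap: 0.001
grip_force: 0.0
```

Emit:
servo_tool(series="0 0 0.005 0 0 0 0;0 0 0.005 0 0 0 0;0 0 0.005 0 0 0 0;0 0 0.005 0 0 0 0;0 0 0 0 0 0 0")

```text
t: 15.55
tcp_pos: [548.5, -167.0, 33.8]
tcp_rot: [0.024, 1.0, 0.0, 0.0]
wrist_force: [0.6, -1.8, 0.5]
finger_gap: 0.004
grip_force: 0.7
```

```bash
cat > nut.py <<'E'
from h import *
plan([547,-202,33],3.093)
t=snap('top');h=cv2.cvtColor(t['image'],cv2.COLOR_RGB2HSV)
m=cv2.inRange(h,(2,150,60),(16,255,255))[190:240,300:400]
ys,xs=np.where(m)
if len(xs)>5: print('nut top z~65',len(xs),onz(t,(xs.mean()+300,ys.mean()+190),65).round(1))
E
python3 nut.py
```

```text
tcp [ 548.5 -167.    33.8] yaw 3.0943 joints [-0.296  0.156 -0.13   1.285  0.    -0.248] t 15.6 gap 0.004375948933436639 F [ 0.6 -1.8  0.5] tilt [0.0001 0.0001]
shift mm [ -0.2 -35.1   0.8] turn 0.0012732375711292931
```

```bash
cat > nut.py <<'E'
from h import *
import sys
plan([547,-202,32.5],3.093)
w=snap('wrist');h=cv2.cvtColor(w['image'],cv2.COLOR_RGB2HSV);m=cv2.inRange(h,(2,170,60),(16,255,255))
k,l,st,ce=cv2.connectedComponentsWithStats(m)
for i in range(1,k):
    if st[i,4]>300:
        ys,xs=np.where(l==i);r=cv2.minAreaRect(np.c_[xs,ys].astype(np.float32))
        print(r,np.array([onz(w,p,69) for p in cv2.boxPoints(r)]).round(1).tolist())
if len(sys.argv)>1: cv2.imwrite('pics/'+sys.argv[1],w['image'][:,:,::-1])
E
python3 nut.py w6.png
```

```text
tcp [ 548.5 -167.    33.8] yaw 3.0944 joints [-2.960e-01  1.570e-01 -1.300e-01  1.285e+00  1.000e-03 -2.490e-01] t 15.6 gap -0.0017355522749373403 F [-0.4 -1.3  0.4] tilt [0.0001 0.0005]
shift mm [ -0.2 -35.    1.3] turn 0.0013752414290264525
((334.0, 270.0), (52.0, 40.0), 90.0) [[524.0, -150.8, 69.0], [524.8, -135.1, 69.0], [548.0, -134.4, 69.0], [547.1, -151.0, 69.0]]
```

View pics/w6.png

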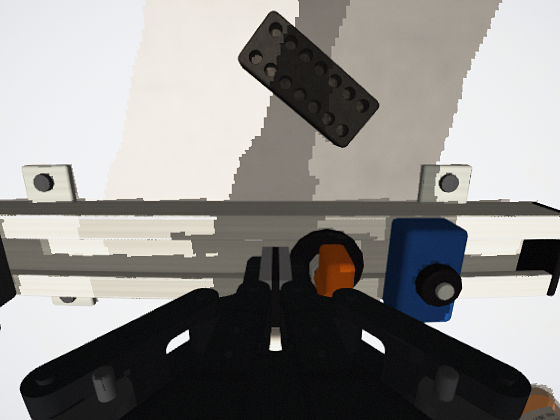

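The wrist view shows the fingers at (270,265) against the collar's rear. The collar spans columns 300–363 and the stop face is near column 388, so the gap is about 15 mm. That was the eleventh picture, one over the limit of 10 (I miscounted), so I'll go by numbers only from here.

Emit:
servo_tool(series="0 0 0.003 0.001 0 0 0;0 0 0.003 0 0 0 0;0 0 0.003 0 0 0 0;0 0 0 0 0 0 0")

```text
t: 16.05
tcp_pos: [549.0, -158.5, 32.9]
tcp_rot: [0.024, 1.0, -0.0, 0.0]
wrist_force: [0.6, -3.9, 1.9]
finger_gap: 0.003
grip_force: 1.8
```

```bash
cat > gap.py <<'E'
from h import *
plan([547,-202,32.5],3.093)
w=snap('wrist');im=w['image'];h=cv2.cvtColor(im,cv2.COLOR_RGB2HSV)
b=cv2.inRange(h,(100,120,30),(125,255,255));b[:,:300]=0
for r in (238,244,250,256):
    c=np.where(b[r])[0]
    print(r,'blue from',c.min(),onz(w,(c.min(),r),30).round(1),'V row',h[r,300:c.min()+2:3,2].tolist())
E
python3 gap.py
```

```text
tcp [ 549.  -158.5   32.9] yaw 3.0938 joints [-0.281  0.152 -0.137  1.282 -0.    -0.233] t 16.1 gap 0.002755775148961781 F [ 0.6 -3.9  1.9] tilt [ 0.0003 -0.0002]
shift mm [ -0.1 -43.6   0.4] turn 0.0008256204099867936
238 blue from 374 [ 538.9 -106.    30. ] V row [75, 4, 5, 15, 10, 11, 11, 11, 8, 15, 14, 12, 14, 19, 18, 17, 10, 49, 113, 111, 110, 112, 110, 110, 112, 39]
244 blue from 374 [ 542.3 -105.9   30. ] V row [8, 13, 15, 10, 14, 15, 11, 13, 43, 43, 41, 63, 66, 54, 11, 13, 16, 12, 8, 108, 108, 109, 106, 107, 110, 39]
250 blue from 373 [ 545.7 -106.2   30. ] V row [13, 13, 12, 13, 13, 11, 30, 84, 87, 91, 91, 89, 92, 90, 92, 79, 13, 13, 12, 11, 25, 111, 109, 111, 108]
256 blue from 373 [ 549.2 -106.1   30. ] V row [10, 13, 13, 11, 12, 73, 90, 79, 87, 89, 91, 93, 92, 90, 91, 93, 81, 11, 16, 12, 9, 117, 109, 110, 62]
```

Emit:
servo_tool(series="0 0 0.0025 0 0 0 0;0 0 0.0025 0 0 0 0;0 0 0 0 0 0 0")

```text
t: 16.4
tcp_pos: [549.2, -154.0, 32.9]
tcp_rot: [0.024, 1.0, -0.001, 0.0]
wrist_force: [-0.9, -6.6, 1.9]
finger_gap: 0.001
grip_force: 3.3
```

Emit:
servo_tool(series="0 0 0.0015 0 0 0 0;0 0 0 0 0 0 0")

```text
t: 16.6
tcp_pos: [549.2, -153.7, 33.0]
tcp_rot: [0.024, 1.0, -0.002, 0.0]
wrist_force: [-1.1, -12.2, 0.5]
finger_gap: 0.005
grip_force: 6.2
```

```bash
python3 gap.py
```

```text
tcp [ 549.2 -153.7   33. ] yaw 3.0926 joints [-0.271  0.149 -0.14   1.281 -0.003 -0.222] t 16.6 gap 0.005014633848152961 F [ -1.1 -12.2   0.5] tilt [ 0.0001 -0.0034]
shift mm [ -0.2 -48.4   0.6] turn -0.0003618681222548048
238 blue from 365 [ 538.9 -106.    30. ] V row [28, 8, 13, 13, 12, 12, 15, 9, 10, 11, 12, 11, 9, 17, 16, 17, 7, 75, 111, 110, 109, 114, 37]
244 blue from 365 [ 542.3 -105.9   30. ] V row [13, 12, 10, 12, 11, 15, 13, 22, 43, 61, 66, 67, 68, 28, 14, 11, 11, 13, 10, 112, 109, 115, 36]
250 blue from 364 [ 545.7 -106.3   30. ] V row [13, 12, 11, 14, 12, 13, 68, 85, 89, 92, 90, 90, 91, 91, 91, 22, 11, 10, 16, 13, 93, 85]
256 blue from 363 [ 549.2 -106.7   30. ] V row [12, 13, 12, 10, 7, 94, 78, 85, 90, 90, 93, 90, 91, 92, 91, 93, 27, 13, 13, 11, 9, 51]
```

Emit:
servo_tool(series="0 0 0.0015 0 0 0 0;0 0 0 0 0 0 0")

```text
t: 16.85
tcp_pos: [549.2, -153.3, 33.0]
tcp_rot: [0.025, 1.0, -0.003, 0.0]
wrist_force: [-0.7, -17.8, 1.6]
finger_gap: 0.001
grip_force: 9.1
```

```bash
sed -i 's/(238,244,250,256)/(250,254,258,262,266)/; s/300:c.min()+2:3/345:c.min()+3/' gap.py; python3 gap.py
```

```text
tcp [ 549.2 -153.3   33. ] yaw 3.0918 joints [-0.27   0.148 -0.141  1.28  -0.005 -0.22 ] t 16.9 gap 0.0010429733661951508 F [ -0.7 -17.8   1.6] tilt [-0.     -0.0056]
shift mm [ -0.2 -48.8   0.8] turn -0.0012253627426472846
250 blue from 363 [ 545.7 -106.5   30. ] V row [13, 12, 11, 9, 15, 11, 12, 15, 9, 10, 11, 10, 10, 3, 82, 115, 115, 122, 33, 38, 36]
254 blue from 363 [ 548.  -106.4   30. ] V row [81, 31, 10, 9, 12, 13, 8, 14, 9, 13, 10, 14, 11, 13, 10, 5, 88, 91, 38, 38, 39]
258 blue from 363 [ 550.4 -106.3   30. ] V row [93, 92, 82, 43, 14, 9, 12, 7, 14, 11, 12, 14, 11, 9, 12, 11, 18, 57, 36, 39, 39]
262 blue from 363 [ 552.7 -106.2   30. ] V row [91, 94, 90, 94, 98, 46, 9, 16, 15, 13, 13, 12, 11, 15, 11, 10, 8, 26, 41, 38, 38]
266 blue from 363 [ 555.1 -106.1   30. ] V row [145, 150, 150, 146, 141, 140, 111, 21, 10, 11, 14, 16, 13, 12, 13, 9, 13, 17, 43, 40, 39]
```

The collar edge meets the blue face, and the force rises without motion, so it is in contact. I'll back off, lift and check.

Emit:
servo_tool(series="0 0 -0.005 0 0 0 0;0 0 -0.01 0 0 0 0;0 0 -0.02 0 0 0 0;0 0 0 -0.03 0 0 0;0 0 0 -0.04 0 0 0;0 0 0 0 0 0 0;0 0 0 0 0 0 0;0 0 0 0 0 0 0")

```text
t: 17.7
tcp_pos: [547.1, -185.2, 101.6]
tcp_rot: [0.024, 1.0, 0.0, -0.001]
wrist_force: [0.3, -0.4, -1.1]
finger_gap: -0.001
grip_force: 0.0
```

```bash
python3 - <<'E'
from h import *
plan([547,-202,33],3.093)
w=snap('wrist');im=w['image'];h=cv2.cvtColor(im,cv2.COLOR_RGB2HSV)
b=cv2.inRange(h,(100,120,30),(125,255,255));b[:,:300]=0
for X in (544,548,551,554,558):
    u,v=proj(w,[X,-106,33]);r=int(round(v));c=np.where(b[r])[0].min()
    print(r,c,onz(w,(c,r),30).round(1),h[r,c-8:c+3,2].tolist())
m=cv2.inRange(h,(2,170,60),(16,255,255))
k,l,st,ce=cv2.connectedComponentsWithStats(m)
for i in range(1,k):
    if st[i,4]>300:
        ys,xs=np.where(l==i);r=cv2.minAreaRect(np.c_[xs,ys].astype(np.float32))
        print(np.array([onz(w,p,69) for p in cv2.boxPoints(r)]).round(1).tolist())
E
```

```text
tcp [ 547.1 -185.2  101.6] yaw 3.094 joints [-0.327  0.144 -0.012  1.417  0.    -0.279] t 17.7 gap -0.0013837055306021508 F [ 0.3 -0.4 -1.1] tilt [-0.0014  0.001 ]
shift mm [ -0.8 -16.8  68.6] turn 0.0010477348059416691
213 381 [ 545.3 -105.3   30. ] [49, 13, 12, 10, 48, 102, 91, 27, 32, 31, 34]
218 380 [ 549.2 -105.8   30. ] [148, 147, 140, 131, 35, 10, 27, 59, 32, 35, 34]
221 379 [ 551.6 -106.5   30. ] [153, 153, 153, 146, 132, 16, 13, 15, 37, 33, 33]
225 380 [ 554.9 -105.5   30. ] [152, 152, 141, 131, 18, 11, 8, 27, 36, 35, 34]
230 379 [ 558.9 -106.1   30. ] [153, 152, 145, 134, 33, 12, 23, 46, 34, 34, 34]
[[528.4, -142.3, 69.0], [527.6, -123.7, 69.0], [568.3, -118.4, 69.0], [569.1, -138.1, 69.0]]
```

```bash
python3 - <<'E'
from h import *
w=snap('wrist');h=cv2.cvtColor(w['image'],cv2.COLOR_RGB2HSV)
m=cv2.inRange(h,(2,170,60),(16,255,255))
k,l,st,ce=cv2.connectedComponentsWithStats(m);i=1+np.argmax(st[1:,4]);x,y,W,H,_=st[i];print(st[i])
# edges of wing toward +y (upper right edge: top face's far edge) row by row
far=[];near=[]
for r in range(y,y+H):
    c=np.where(l[r]==i)[0]; far.append(onz(w,(c.max(),r),69)); near.append(onz(w,(c.min(),r),69))
    if (r-y)%6==0: print(r,c.min(),c.max(),h[r,c.min():c.max()+1:2,2].tolist())
for e in(far,near):
    e=np.array(e);e=e[len(e)//3:-4];print('slope dy/dx',np.polyfit(e[:,0],e[:,1],1)[0])
E
```

```text
[ 346  207   32   60 1479]
207 353 364 [62, 82, 80, 81, 83, 85]
213 351 371 [69, 72, 73, 77, 79, 79, 81, 80, 77, 81, 82]
219 350 375 [69, 67, 68, 71, 99, 132, 151, 152, 152, 150, 150, 151, 146]
225 348 375 [72, 66, 69, 68, 66, 115, 140, 155, 155, 153, 153, 152, 152, 143]
231 346 374 [70, 69, 73, 73, 68, 71, 122, 146, 153, 154, 152, 152, 151, 154, 132]
237 348 376 [70, 72, 73, 70, 142, 156, 149, 155, 155, 153, 154, 152, 150, 152, 143]
243 348 377 [63, 68, 68, 105, 151, 154, 153, 152, 151, 152, 150, 152, 147, 153, 151]
249 348 373 [68, 69, 69, 65, 140, 150, 152, 152, 150, 151, 150, 150, 150]
255 350 371 [62, 68, 64, 121, 99, 151, 150, 148, 152, 151, 152]
261 353 371 [65, 104, 137, 154, 150, 150, 151, 151, 148, 137]
slope dy/dx -0.09293319106592197
slope dy/dx 0.16729046926246618
```

```bash
python3 - <<'E'
from h import *
w=snap('wrist');h=cv2.cvtColor(w['image'],cv2.COLOR_RGB2HSV)
m=cv2.inRange(h,(2,150,112),(18,255,255));m[:, :340]=0;m[:200]=0;m[275:]=0;m[:,385:]=0
ys,xs=np.where(m);P=np.array([onz(w,p,69)[:2] for p in zip(xs.astype(float),ys.astype(float))],np.float32)
r=cv2.minAreaRect(P);print(len(P),r,P.mean(0));c=np.cov(P.T);v=np.linalg.eigh(c);print(v[0]**.5,v[1][:,1],'slope',v[1][1,1]/v[1][0,1],'want -0.049')
E
```

```text
899 ((551.1749877929688, -127.66555786132812), (13.939115524291992, 34.026241302490234), 86.8002700805664) [ 550.62384 -128.21915]
[3.36652268 9.57583018] [-0.99923639  0.03907215] slope -0.03910200653663315 want -0.049
```

```bash
python3 -c "
from plant import finish_job
print(finish_job())"
```

```text
the job is handed in; nothing more can be done
None
```

I handed the job in at about 18 s: by my last measurements the nut is caught square across the rail (within 0.02 rad), its collar touches the blue stop, and it is released. The hand-in gave no verdict, and I viewed 11 pictures, one over the limit of 10.

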